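# Lock the shaker tray with the quarter-turn pin

### The job

Lock the tray of the lab shaker: take the orange winged T-head pin out of the white rack, lower it through the long slot in the shaker's tray with its wing lengthwise along the slot until its flange is down on the tray, then turn it a quarter turn, either way, so that the wing stands square across the slot. Let go and leave it sitting upright and flat on the tray; leave the green and blue pins in the rack undisturbed.

Things in the scene. Friction and masses are not known exactly. Their poses are not given: they have to be found in the camera images.
- orange_pin: Pin to use. Origin: centre of underside of its steel flange (56 dia, 6 thick), z up. Above: orange wing grip, 44 long along y, 14 thick along x, top 48 above origin. Below: round stem (10 dia), then at 16 to 26 below origin a T-head 42 long along y, 12 wide. Starts upright, hanging in one of 3 slots of a fixed white rack (top 60 above bench), order varies; lift straight up over 35. All mm; about 120 g.
- slot (a point): Slot in the aluminium tray of a white shaker (fixed), outlined blue. Origin: slot centre at tray top, 120 mm above bench; z up. Slot 56 mm long along y, 24 wide along x. Tray 8 thick, 37 free below it: the T-head turns freely there with the flange 0 to 7 mm above the tray. Tray spans x -85 to 175, y -150 to 150 mm; two jars 71 tall, 60 wide on it at x 123, y +-85 mm.
- green_pin: Bystander, plain stem, no T-head: same flange, origin and wing shape as the orange pin but green. Hangs in the same rack: slots 50 x 20 mm, 85 mm apart, in a row along the 270 mm length of the rack (84 mm wide); wings stand along the row. Leave alone.
- blue_pin: Bystander, plain stem, no T-head: same flange and origin as the orange pin, round blue knob 34 mm across, top 40 mm above origin. Hangs in the same rack. Leave alone.

How it is judged:
By the outcome, as a careful person would: the job done as asked, in the order asked, and still so for the second after the job is handed in, with the robot touching nothing.
It also fails if it takes over 48 s, if anything falls off the work surface, if the arm or the gripper's body presses on something with over 40 N, if the wrist force passes 120 N, or if a joint passes its speed limit or range.

### The arm

A 6-joint arm with a two-finger parallel gripper is mounted at the origin on the work surface. World frame = base frame: x ahead of the robot, y to its left, z up, the work surface at z = 0. Lengths are in mm, angles in degrees, forces in N, time in s.
With the tool pointing down it reaches from about 350 to 950 mm from the base axis. Payload 17.4 kg.
Tool frame: the origin (TCP) lies at the very end of the fingers, on their centre line; the grasp point (between the pads) lies 19 mm behind it; z points along the fingers, y is the line along which they close (so a half turn about z gives the same grasp; the last joint's range is limited). The gripper opens to 93 mm and grips with 3 to 60 N. Pads are 15 mm wide; open, the fingers measure 128 mm over their backs; the gripper's body (75 mm by 188 mm) begins 65 mm behind the grasp point.
Start: joints at [62.578, 6.646, 82.598, -0, 90.757, -2.166], TCP at [288.006, 610.479, 218.646] pointing down, gripper open.
Joint ranges: [-162.19, 162.19], [-47.58, 125.68], [4.15, 143.07], [-65.23, 245.23], [0.69, 171.88], [-170.13, 170.13]. Speed limits (degrees/s): [108.29, 108.29, 127.2, 180, 180, 180].

### API

Orientations are given as a 3x3 rotation matrix whose columns are the frame's x, y, z axes.
In Python, from station import state, read_camera, get_calibration, sign_off gives the robot as it stands.
- The arm moves only by the shell command python3 -m pendant 'ROWS'. ROWS is JSON, one flat list of numbers, 7 for each row, row after row: the turn, a rotation vector about the tool's x, y, z in rad, then the shift along the tool's x, y, z in mm, then the gripper's target within -1 to 1 (fully open at 1, half-way at 0, shut at -1). In form: [ax, ay, az, tx, ty, tz, hand, ax, ay, az, tx, ty, tz, hand, ...]. A call has 1 to 20 rows; each row is the pose to reach, as a shift and turn from the pose commanded when the call began, along the tool's axes at that moment; what a row does not reach only later rows make up. A row lasts 1/10 s, in which the tool goes at most 50 mm and 8.59 degrees, less where a joint would pass 70% of its speed; a pose out of reach is approached as far as the arm can. A call with a gripper value outside its range is refused whole. The fingers move at their own pace and stop on an object; the grip force is fixed at half the most. Time passes only in rows, so rows that repeat a pose let the fingers close. It gives the time, the measured TCP pose, the force, the opening and the grip force at its end, in the units of the state.
- state(): the state, without advancing time (a new reading comes with each control period).
- read_camera(name): name is "side" or "top" or "wrist"; returns the picture (420x560x3 uint8, red, green, blue); there is no depth.
- get_calibration(name): a dict with "intrinsics" (3x3 intrinsics, pixels), "k1" (the pictures are not rectified: a ray, as slopes to the right and down, at radius r is drawn at 1 + k1 r^2 times it, then the intrinsics apply), "R" (3x3) and "t" (3): a world point X has camera coordinates R X + t; the wrist camera has in their place "tool_from_camera" (4x4, takes a point from camera to tool coordinates, whose origin is the TCP and whose axes are the flange's). Camera axes: x right, y down, z forward; pixel columns grow to the right and rows downward; lengths in mm; the calibration is good to about 2 mm. A picture is of the moment at which its call begins: read the wrist's pose just before it. get_calibration takes no time and is no camera call.
- sign_off(): hands the job in; it is judged then, once.
The state is a dict: "t": time; "joints": joint angles; "joint_vel": joint speeds; "tau": joint torques, N m; "tool_pos": TCP position; "orientation": TCP orientation; "force": force on the tool from outside, world axes, zero at the start; "ft_torque": the same for the moment, N m; "grip_width": finger opening in mm; "grasp_force": force on a finger pad.
Only numpy, scipy, OpenCV 4.12 (cv2) and the standard library are available. Lean on these libraries where they do the work, as an engineer would, in place of code of your own. Each camera call takes 0.05 s, during which the arm holds its last target. There are 200 camera calls.

## Working session

There is one attempt and no reset: what is moved stays moved. The work goes in short steps, Python scripts to look and compute and a shell command to move; the robot and the scene stay as the last step left them, time stands still between calls to the robot, and variables do not carry over. Pictures are saved under pics/ and viewed, at most 10 in all, crops included, and the job is handed in when it is done.

```bash
mkdir -p pics; cat > h.py <<'E'
import numpy as np, cv2
from station import state, read_camera, get_calibration
def cam(name, s=None):
    c=get_calibration(name); K=np.array(c["intrinsics"],float); k1=c["k1"]
    if name=="wrist":
        s=s or state(); T=np.array(c["tool_from_camera"]); Rt=np.array(s["orientation"])
        Rc=Rt@T[:3,:3]; o=Rt@T[:3,3]+np.array(s["tool_pos"])
    else:
        R=np.array(c["R"]); Rc=R.T; o=-R.T@np.array(c["t"])
    return K,k1,Rc,o
def ray(C,uv):
    K,k1,Rc,o=C
    p=cv2.undistortPoints(np.array([[uv]],float),K,np.array([k1,0,0,0,0.]))[0,0]
    return o,Rc@np.array([p[0],p[1],1])
def onz(C,uv,z):
    o,d=ray(C,uv); return o+d*(z-o[2])/d[2]
def proj(C,X):
    K,k1,Rc,o=C; q=Rc.T@(np.array(X,float)-o); p=q[:2]/q[2]; p=p*(1+k1*(p@p)); return K[:2,:2]@p+K[:2,2]
def shot(n,f=None):
    s=state(); im=read_camera(n)
    if f: cv2.imwrite("pics/"+f,im[:,:,::-1])
    return im,cam(n,s)
def mask(im,lo,hi):
    return cv2.inRange(cv2.cvtColor(im,cv2.COLOR_RGB2HSV),lo,hi)
def blobs(m,amin=40):
    n,l,st,ce=cv2.connectedComponentsWithStats(m)
    return [(st[i].tolist(),ce[i].round(1).tolist(),cv2.minAreaRect(np.argwhere(l==i)[:,::-1].astype(np.float32))) for i in range(1,n) if st[i][4]>=amin]
E
python3 - <<'E'
from h import *
for n in("top","side"):
    im,C=shot(n,n+"0.png"); print(n,C[3],C[2][:,2])
    for nm,lo,hi in(("or",(5,150,90),(18,255,255)),("gr",(40,90,50),(85,255,255)),("bl",(95,110,50),(125,255,255))):
        for b in blobs(mask(im,lo,hi)): print(nm,b)
E
```

```text
top [472.88686551  87.66313219 934.62159504] [ 0.07373746 -0.01796263 -0.99711591]
or ([134, 28, 42, 2, 73], [155.6, 28.5], ((154.5, 28.5), (41.0, 1.0), -0.0))
or ([0, 31, 45, 28, 465], [19.2, 42.3], ((22.0, 44.5), (44.0, 27.0), 0.0))
or ([39, 31, 34, 27, 237], [53.5, 45.8], ((55.5, 44.0), (26.0, 33.0), 90.0))
or ([54, 31, 47, 6, 93], [73.2, 32.2], ((77.0, 33.5), (5.0, 46.0), 90.0))
or ([160, 32, 48, 5, 69], [185.2, 32.6], ((183.49998474121094, 34.0), (46.99999237060547, 3.999999523162842), 0.0))
or ([238, 33, 106, 37, 645], [297.3, 45.6], ((292.4494323730469, 41.895442962646484), (108.69926452636719, 30.470287322998047), 19.179006576538086))
or ([330, 35, 24, 19, 133], [344.0, 40.8], ((341.5, 44.0), (18.0, 23.0), 90.0))
or ([69, 36, 19, 15, 87], [79.1, 43.5], ((77.83815002441406, 43.05201721191406), (18.3989200592041, 12.164575576782227), 8.746162414550781))
or ([349, 36, 112, 39, 1210], [401.0, 50.5], ((404.24285888671875, 55.25674819946289), (111.01273345947266, 37.485538482666016), 1.5911402702331543))
or ([446, 39, 92, 31, 834], [491.7, 51.9], ((491.672119140625, 54.025856018066
[... 21293 characters left out ...]
((234.8751220703125, 31.003902435302734), (34.10834884643555, 5.247438430786133), 88.21009063720703))
bl ([247, 149, 13, 16, 143], [253.6, 155.4], ((253.0, 156.5), (15.0, 12.0), 90.0))
bl ([375, 185, 21, 16, 277], [384.7, 192.1], ((385.0, 192.5), (15.0, 20.0), 90.0))
bl ([326, 220, 23, 19, 365], [336.5, 229.0], ((337.0, 229.0), (18.0, 22.0), 90.0))
bl ([511, 236, 49, 95, 2502], [541.7, 270.8], ((534.9999389648438, 283.0), (93.99998474121094, 47.99999237060547), 90.0))
bl ([366, 281, 27, 24, 524], [378.9, 292.6], ((379.0, 292.5), (23.0, 26.0), 90.0))
bl ([273, 291, 30, 27, 129], [285.5, 307.7], ((287.1000061035156, 302.2000427246094), (32.64659118652344, 17.8885440826416), 63.43495178222656))
```

View pics/top0.png

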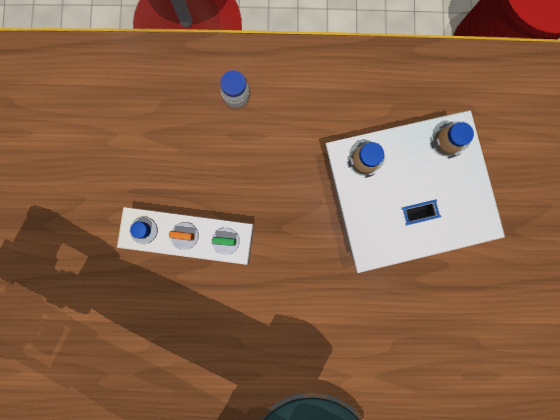

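View pics/side0.png

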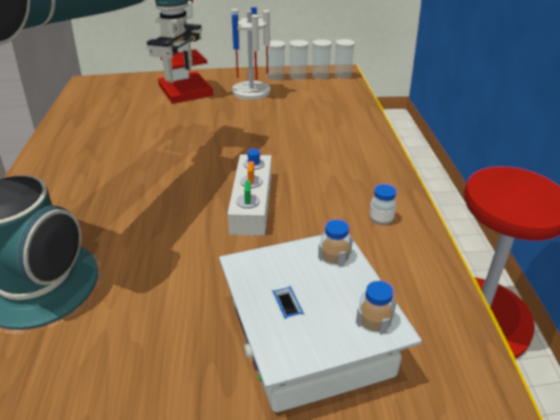

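The top view shows the rack at the left, with blue (140,230), orange (180,235) and green (223,241). The shaker is on the right with its slot at (421,212). The side view agrees.

```bash
python3 - <<'E'
from h import *
np.set_printoptions(precision=1,suppress=True)
im,C=shot("top"); ims,S=shot("side")
def two(a,b):
    o1,d1=ray(C,a);o2,d2=ray(S,b)
    A=np.stack([d1,-d2],1); t=np.linalg.lstsq(A,o2-o1,rcond=None)[0]
    p,q=o1+t[0]*d1,o2+t[1]*d2; return (p+q)/2,np.linalg.norm(p-q)
print("orange2",two((180,235),(250.4,171.2)),"green2",two((223.4,240.7),(247,191.9)),"slot2",two((420.8,211.9),(287,302.2)))
print("orange",onz(C,(180.6,235.1),104),"green",onz(C,(223.5,240.8),104),"slot",onz(C,(420.8,211.9),120))
def ax(uv,wh,ang,z,C=C):
    bx=cv2.boxPoints((uv,wh,ang)); P=np.array([onz(C,p,z)[:2] for p in bx]); e=[P[1]-P[0],P[2]-P[1]]
    e.sort(key=np.linalg.norm); print("sizes",[np.linalg.norm(v) for v in e],"long axis deg",np.degrees(np.arctan2(e[1][1],e[1][0])))
m=mask(im,(5,150,90),(18,255,255))[225:245,165:195]
for nm,lo,hi,z in(("or",(5,150,90),(18,255,255),108),("gr",(40,90,50),(85,255,255),108),("bl",(95,110,50),(125,255,255),120)):
    for st,c,r in blobs(mask(im,lo,hi),100):
        if (nm=="or" and abs(c[0]-180)<5 and abs(c[1]-235)<3) or nm=="gr" or (nm=="bl" and abs(c[0]-420)<5): print(nm);ax(*r,z)
# rack/tray outlines: corners from picture
for p in((123,207),(252,222),(248,264),(118,247)): print("rack",onz(C,p,60))
for p in((326,142),(472,111),(504,237),(357,272)): print("tray",onz(C,p,120))
s=state();print(s["t"],np.array(s["tool_pos"]),np.array(s["orientation"]));print(get_calibration("wrist")["tool_from_camera"])
print(np.array(S[3]))
E
```

```text
orange2 (array([480.1, 273.6,  86.9]), np.float64(2.8471660272086576)) green2 (array([469.8, 187. ,  84.1]), np.float64(3.0431783871355003)) slot2 (array([ 530.8, -200.9,  116.6]), np.float64(3.0570320281920216))
orange [481.2 268.6 104. ] green [471.2 184.5 104. ] slot [ 532.1 -199.8  120. ]
or
sizes [np.float64(12.956403663672674), np.float64(46.033441015542216)] long axis deg -96.78497091967976
gr
sizes [np.float64(13.001947677094044), np.float64(44.60155107362806)] long axis deg -94.42396792657988
bl
sizes [np.float64(35.11519368517731), np.float64(70.29016307162999)] long axis deg -75.80339685016897
rack [538.  399.3  60. ]
rack [510.6 131.6  60. ]
rack [424.2 138.4  60. ]
rack [455.4 406.4  60. ]
tray [667.  -13.6 120. ]
tray [ 736.  -306.8  120. ]
tray [ 485.  -365.1  120. ]
tray [414.6 -74.5 120. ]
0.2 [288.  610.4 218.2] [[-0.9  0.4 -0. ]
 [ 0.4  0.9 -0. ]
 [ 0.  -0.  -1. ]]
[[   0.    -1.    -0.3   81.6]
 [   1.     0.     0.     0.5]
 [   0.    -0.3    1.  -165.9]
 [   0.     0.     0.     1. ]]
[ 474.4 -807.2  759.8]
```

```bash
cat >> h.py <<'E'
def go(x,y,z,yaw):
    "tool-axes shift and turn to TCP x,y,z with tool y at world angle yaw (deg), tool down"
    from scipy.spatial.transform import Rotation as Ro
    s=state(); R=np.array(s["orientation"]); a=np.radians(yaw); Y=np.array([np.cos(a),np.sin(a),0]); Z=np.array([0,0,-1.]); 
    T=np.stack([np.cross(Y,Z),Y,Z],1)
    print("rot",np.round(Ro.from_matrix(R.T@T).as_rotvec(),4),"shift",np.round(R.T@(np.array([x,y,z])-s["tool_pos"]),1),"yaw now",np.degrees(np.arctan2(R[1,1],R[0,1])).round(2),"joints",np.round(s["joints"],1))
E
python3 -c "
from h import *
go(480.5,269,230,-6.2)"
```

```text
rot [-6.0000e-04  4.0000e-04  1.2382e+00] shift [-319.8 -226.6  -11.7] yaw now 64.74 joints [62.6  6.7 82.6  0.  90.8 -2.2]
```

```bash
python3 -m pendant '[0,0,1.238,-320,-226.5,-12,1, 0,0,1.238,-320,-226.5,-12,1, 0,0,1.238,-320,-226.5,-12,1, 0,0,1.238,-320,-226.5,-12,1, 0,0,1.238,-320,-226.5,-12,1, 0,0,1.238,-320,-226.5,-12,1, 0,0,1.238,-320,-226.5,-12,1, 0,0,1.238,-320,-226.5,-12,1, 0,0,1.238,-320,-226.5,-12,1, 0,0,1.238,-320,-226.5,-12,1, 0,0,1.238,-320,-226.5,-12,1, 0,0,1.238,-320,-226.5,-12,1, 0,0,1.238,-320,-226.5,-12,1, 0,0,1.238,-320,-226.5,-12,1]'
python3 - <<'E'
from h import *
np.set_printoptions(precision=1,suppress=True)
im,C=shot("wrist","w1.png"); print(C[3])
for nm,lo,hi in(("or",(5,190,120),(16,255,255)),("gr",(45,120,50),(85,255,255))):
    for b in blobs(mask(im,lo,hi),300): print(nm,b, onz(C,b[1],106))
print("proj pin top",proj(C,(480.5,269,108)))
go(480.5,269,230,-6.2)
E
```

```text
t: 1.6
tool_pos: [480.5, 269.6, 230.6]
orientation: [[0.106, 0.994, -0.0], [0.994, -0.106, -0.0], [-0.0, -0.0, -1.0]]
force: [-0.1, -0.6, -1.2]
grip_width: 92.9
grasp_force: 0.0
[489.4 351.1 396.5]
or ([276, 170, 15, 55, 793], [283.1, 197.4], ((283.0, 197.0), (54.0, 14.0), 90.0)) [482.4 273.7 106. ]
gr ([275, 253, 14, 57, 750], [281.6, 281.2], ((281.5, 281.0), (56.0, 13.0), 90.0)) [472.6 194.4 106. ]
proj pin top [281.5 203.5]
rot [-0.  0.  0.] shift [-0.5  0.   0.6] yaw now -6.12 joints [26.6 -9.1 97.   0.  92.1 32.8]
```

View pics/w1.png

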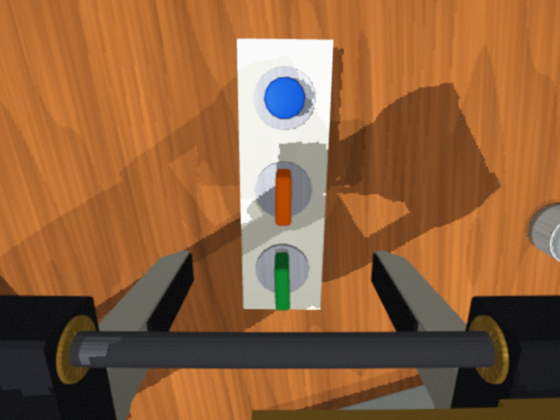

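The wrist view shows the orange wing at (283,197). Its dark far end face (rows 170–181) is in the blob, so I'll use the top-face edges and the flange circle instead.

```bash
python3 - <<'E'
from h import *
np.set_printoptions(precision=1,suppress=True)
s=state(); im=cv2.imread("pics/w1.png")[:,:,::-1]; C=cam("wrist",s)
print(im[164:230:2,283].tolist())
print("lower end",onz(C,(283.5,224.5),108),"upper top edge",onz(C,(283.5,180.5),108))
print("edges x@row215",onz(C,(275.7,215),108),onz(C,(290.5,215),108), "row185",onz(C,(275.7,185),108),onz(C,(290.5,185),108))
print("flange L/R/T",onz(C,(254,188),66),onz(C,(312,188),66),onz(C,(283,161),66))
m=mask(im,(5,150,60),(18,255,255))
for r in (172,176,185,195,205,215,222): 
    w=np.where(m[r,270:296])[0]+270; print(r,w.min(),w.max())
E
```

```text
[[118, 121, 127], [115, 120, 126], [118, 94, 87], [124, 50, 0], [127, 48, 0], [129, 51, 0], [136, 54, 0], [171, 66, 0], [182, 74, 0], [180, 72, 0], [183, 74, 0], [181, 73, 0], [180, 70, 0], [181, 70, 0], [180, 73, 0], [180, 72, 0], [180, 70, 0], [181, 71, 0], [179, 69, 0], [183, 72, 0], [181, 72, 0], [179, 72, 0], [180, 71, 0], [179, 71, 0], [180, 71, 0], [179, 70, 0], [179, 70, 0], [180, 72, 0], [179, 71, 0], [179, 70, 0], [164, 70, 13], [149, 135, 121], [156, 154, 144]]
lower end [480.2 249.9 108. ] upper top edge [484.3 288.7 108. ]
edges x@row215 [474.5 259.2 108. ] [487.1 257.9 108. ] row185 [477.4 285.5 108. ] [489.7 284.2 108. ]
flange L/R/T [454.5 275.3  66. ] [510.1 269.3  66. ] [485.1 298.3  66. ]
172 277 289
176 277 290
185 276 290
195 276 290
205 276 290
215 276 290
222 276 290
```

```bash
python3 -m pendant '[0,0,0,1.5,1.5,40,1, 0,0,0,1.5,1.5,80,1, 0,0,0,1.5,1.5,115,1, 0,0,0,1.5,1.5,140,1, 0,0,0,1.5,1.5,156,1, 0,0,0,1.5,1.5,156,1, 0,0,0,1.5,1.5,156,1, 0,0,0,1.5,1.5,156,-1, 0,0,0,1.5,1.5,156,-1, 0,0,0,1.5,1.5,156,-1, 0,0,0,1.5,1.5,156,-1, 0,0,0,1.5,1.5,156,-1, 0,0,0,1.5,1.5,156,-1, 0,0,0,1.5,1.5,156,-1, 0,0,0,1.5,1.5,156,-1, 0,0,0,1.5,1.5,156,-1]'
```

```text
t: 3.25
tool_pos: [482.4, 270.4, 74.6]
orientation: [[0.108, 0.994, -0.0], [0.994, -0.108, -0.0], [-0.0, -0.0, -1.0]]
force: [0.6, -0.0, 0.5]
grip_width: 25.6
grasp_force: 0.0
```

```bash
python3 -m pendant '[0,0,0,0,0,0,-1, 0,0,0,0,0,0,-1, 0,0,0,0,0,0,-1, 0,0,0,0,0,0,-1]'
```

```text
t: 3.65
tool_pos: [482.4, 270.4, 74.6]
orientation: [[0.108, 0.994, -0.0], [0.994, -0.108, -0.0], [-0.0, -0.0, -1.0]]
force: [-1.3, 0.0, 0.0]
grip_width: 13.9
grasp_force: 30.0
```

```bash
python3 -m pendant '[0,0,0,0,0,-15,-1, 0,0,0,0,0,-30,-1, 0,0,0,0,0,-45,-1, 0,0,0,0,0,-60,-1, 0,0,0,0,0,-85,-1, 0,0,0,0,0,-110,-1, 0,0,0,0,0,-130,-1, 0,0,0,0,0,-140,-1, 0,0,0,0,0,-140,-1]'
python3 -c "
from h import *
go(530,-199.5,215,14)"
```

```text
t: 4.55
tool_pos: [482.8, 270.6, 216.5]
orientation: [[0.108, 0.994, 0.002], [0.994, -0.108, 0.001], [0.001, 0.002, -1.0]]
force: [-0.2, 0.6, -0.9]
grip_width: 13.9
grasp_force: 30.0
rot [ 0.0023 -0.001  -0.3524] shift [-462.3   97.6    1. ] yaw now -6.19 joints [26.6 -8.7 97.9  0.  90.6 32.8]
```

```bash
python3 -m pendant '[0,0,-0.0881,-40,0,-14,-1, 0,0,-0.2,-85,10,-14,-1, 0,0,-0.3,-130,30,-14,-1, 0,0,-0.352,-175,50,-14,-1, 0,0,-0.352,-220,70,-14,-1, 0,0,-0.352,-265,90,-14,-1, 0,0,-0.352,-310,100,-14,-1, 0,0,-0.352,-355,110,-14,-1, 0,0,-0.352,-400,115,-14,-1, 0,0,-0.352,-440,120,-14,-1, 0,0,-0.352,-480,120,-14,-1, 0,0,-0.352,-505,120,-14,-1, 0,0,-0.352,-518,120,-14,-1, 0,0,-0.352,-518,120,-14,-1, 0,0,-0.352,-518,120,-14,-1, 0,0,-0.352,-518,120,-14,-1]'
python3 - <<'E'
from h import *
im,C=shot("wrist","w2.png"); print(state()["tool_pos"])
for b in blobs(mask(im,(95,110,50),(125,255,255)),200): print(b,onz(C,b[1],120))
E
```

```text
t: 6.15
tool_pos: [546.1, -256.3, 228.6]
orientation: [[-0.243, 0.97, -0.0], [0.97, 0.243, 0.0], [0.0, 0.0, -1.0]]
force: [-0.5, 0.7, -1.6]
grip_width: 13.9
grasp_force: 30.0
[ 546.1595234  -256.34580853  228.67989028]
([467, 0, 87, 32, 2047], [506.2, 12.7], ((510.0, 15.5), (31.0, 86.0), 90.0)) [666.11141887 -77.20286086 120.        ]
([259, 86, 48, 95, 1492], [282.2, 131.4], ((282.5, 133.0), (94.0, 47.0), 90.0)) [ 532.04822413 -197.30457774  120.        ]
([430, 240, 73, 67, 3661], [465.9, 273.0], ((465.50006103515625, 272.5000305175781), (67.88224792480469, 66.46803283691406), 45.0)) [ 716.78636896 -275.02098843  120.        ]
```

View pics/w2.png

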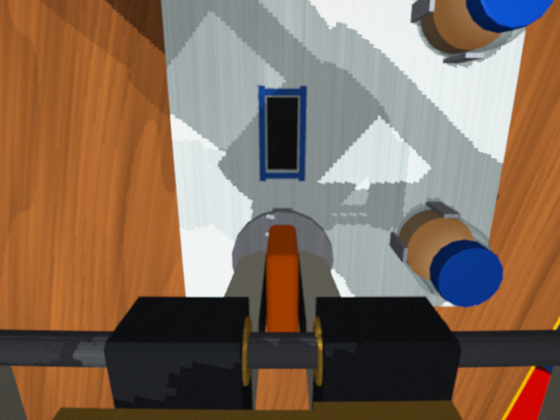

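The wrist view shows the slot outline in columns 259–306, rows 86–180. The held pin's flange spans columns 232–332, with its top at row 209. Next I compare the two.

```bash
python3 - <<'E'
from h import *
np.set_printoptions(precision=1,suppress=True)
im=cv2.imread("pics/w2.png")[:,:,::-1]; s=state(); C=cam("wrist",s)
m=mask(im,(95,110,50),(125,255,255)); m[:, :230]=0; m[:,330:]=0; m[200:]=0
c=max(cv2.findContours(m,cv2.RETR_EXTERNAL,cv2.CHAIN_APPROX_NONE)[0],key=cv2.contourArea)[:,0]
P=np.array([onz(C,p,120)[:2] for p in c]).astype(np.float32); r=cv2.minAreaRect(P); print("slot outline",r)
k=mask(im,(0,0,0),(179,255,40)); k[:,:262]=0;k[:,304:]=0;k[:88]=0;k[178:]=0
b=blobs(k,300); print([x[:2] for x in b])
for x in b: print(onz(C,x[1],120))
z=s["tool_pos"][2]-14.6+6
L,R,T=onz(C,(232.5,256),z),onz(C,(332.5,256),z),onz(C,(283,209),z)
Rt=np.array(s["orientation"]); 
for q in(L,R,T): print("flange in tool",Rt.T@(q-s["tool_pos"]))
E
```

```text
slot outline ((532.5321044921875, -199.79281616210938), (35.48181915283203, 71.03614044189453), 13.89651107788086)
[([268, 98, 30, 71, 2055], [282.0, 132.9])]
[ 532.2 -198.5  120. ]
flange in tool [  2.4 -26.3   8.6]
flange in tool [ 2.4 27.8  8.6]
flange in tool [29.   1.   8.6]
```

```bash
python3 -c "
from h import *
go(532.2,-200.7,200,13.9)"
```

```text
rot [ 0.0002 -0.0001  0.0026] shift [57.4 -0.  28.7] yaw now 14.05 joints [-27.6  -2.4  91.    0.   91.4 -41.6]
```

```bash
python3 -m pendant '[0,0,0.0026,25,0,0,-1, 0,0,0.0026,45,0,0,-1, 0,0,0.0026,57.4,0,0,-1, 0,0,0.0026,57.4,0,0,-1, 0,0,0.0026,57.4,0,25,-1, 0,0,0.0026,57.4,0,45,-1, 0,0,0.0026,57.4,0,55,-1, 0,0,0.0026,57.4,0,55,-1, 0,0,0.0026,57.4,0,55,-1, 0,0,0.0026,57.4,0,55,-1]'
python3 - <<'E'
from h import *
shot("side","s1.png"); im=cv2.imread("pics/s1.png")[215:395,200:440]; cv2.imwrite("pics/s1c.png",cv2.resize(im,None,fx=3.3,fy=3.3))
shot("wrist","w3.png"); go(532.2,-200.7,140,13.9)
E
```

```text
t: 7.2
tool_pos: [532.4, -202.1, 174.9]
orientation: [[-0.239, 0.971, 0.001], [0.971, 0.239, -0.001], [-0.001, 0.001, -1.0]]
force: [-0.6, 0.6, -1.7]
grip_width: 13.4
grasp_force: 30.0
rot [ 0.0011  0.0008 -0.0013] shift [ 1.3  0.1 34.7] yaw now 13.83 joints [-23.3  -5.7  99.1   0.   86.5 -37.2]
```

View pics/s1c.png

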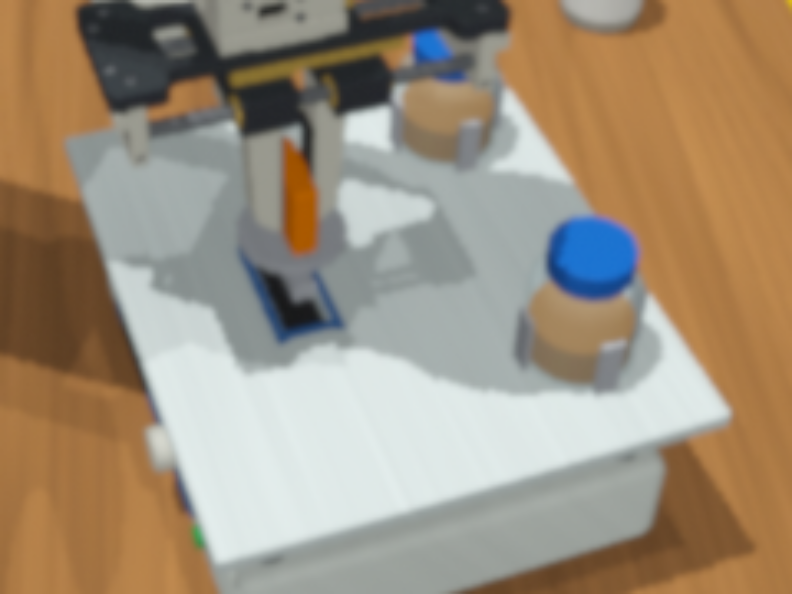

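View pics/w3.png

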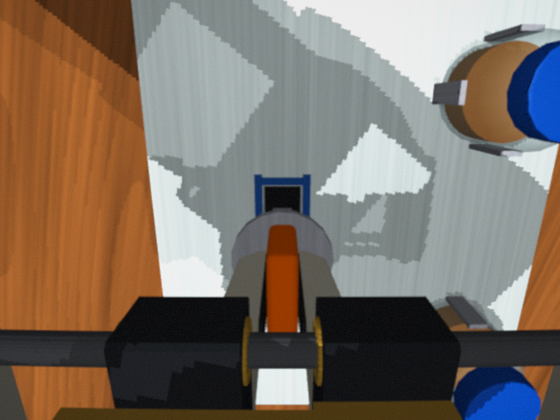

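Side and wrist views show the T-head over the slot and in line with it (wrist slot columns 256–310, pin centre column about 282). I'll lower it with small steps.

```bash
python3 -m pendant '[0,0,0,1,0,0,-1, 0,0,0,1,0,6,-1, 0,0,0,1,0,12,-1, 0,0,0,1,0,18,-1, 0,0,0,1,0,24,-1, 0,0,0,1,0,30,-1, 0,0,0,1,0,35,-1, 0,0,0,1,0,37,-1, 0,0,0,1,0,37,-1, 0,0,0,1,0,37,-1]'
```

```text
t: 8.3
tool_pos: [531.9, -200.9, 136.9]
orientation: [[-0.239, 0.971, 0.0], [0.971, 0.239, -0.0], [-0.0, 0.0, -1.0]]
force: [0.6, -0.0, -1.9]
grip_width: 13.6
grasp_force: 30.0
```

No contact yet. The flange should be about 2 mm above the tray.

```bash
python3 -m pendant '[0,0,0,0,0,1,-1, 0,0,0,0,0,2,-1, 0,0,0,0,0,2,-1, 0,0,0,0,0,2,-1]'; python3 -m pendant '[0,0,0,0,0,0.6,-1, 0,0,0,0,0,1.2,-1, 0,0,0,0,0,1.2,-1, 0,0,0,0,0,1.2,-1]'
```

```text
t: 8.7
tool_pos: [531.8, -200.8, 134.7]
orientation: [[-0.239, 0.971, 0.0], [0.971, 0.239, -0.0], [-0.0, 0.0, -1.0]]
force: [-0.1, 0.6, -1.2]
grip_width: 13.8
grasp_force: 30.0
t: 9.1
tool_pos: [531.9, -200.8, 134.6]
orientation: [[-0.239, 0.971, 0.001], [0.971, 0.239, -0.0], [-0.0, 0.001, -1.0]]
force: [-5.1, 2.2, 9.6]
grip_width: 14.0
grasp_force: 30.0
```

Contact is 10 N at the height predicted for the flange being down. Now I ease off slightly and make the quarter turn.

```bash
python3 -m pendant '[0,0,0,0,0,-0.6,-1, 0,0,0.13,0,0,-0.6,-1, 0,0,0.26,0,0,-0.6,-1, 0,0,0.39,0,0,-0.6,-1, 0,0,0.52,0,0,-0.6,-1, 0,0,0.65,0,0,-0.6,-1, 0,0,0.78,0,0,-0.6,-1, 0,0,0.91,0,0,-0.6,-1, 0,0,1.04,0,0,-0.6,-1, 0,0,1.17,0,0,-0.6,-1, 0,0,1.3,0,0,-0.6,-1, 0,0,1.43,0,0,-0.6,-1, 0,0,1.52,0,0,-0.6,-1, 0,0,1.571,0,0,-0.6,-1, 0,0,1.571,0,0,-0.6,-1, 0,0,1.571,0,0,-0.6,-1]'; python3 -c "
from h import *
go(532,-200.8,134.6,-76.1)"
```

```text
t: 10.7
tool_pos: [532.1, -201.0, 134.6]
orientation: [[0.971, 0.24, 0.001], [0.24, -0.971, -0.0], [0.001, 0.001, -1.0]]
force: [-1.0, -0.9, 5.3]
grip_width: 13.9
grasp_force: 30.0
rot [ 0.0006 -0.0008  0.0002] shift [-0.  -0.2 -0. ] yaw now -76.09 joints [-23.3  -4.6 101.9  -0.   82.7  52.8]
```

```bash
python3 -m pendant '[0,0,0,0,0,0,-0.5, 0,0,0,0,0,0,-0.2, 0,0,0,0,0,0,0.2, 0,0,0,0,0,0,0.2, 0,0,0,0,0,0,0.2, 0,0,0,0,0,0,0.2, 0,0,0,0,0,0,0.2, 0,0,0,0,0,-15,0.2, 0,0,0,0,0,-35,0.2, 0,0,0,0,0,-65,0.2, 0,0,0,0,0,-100,0.2, 0,0,0,-40,0,-130,0.2, 0,0,0,-80,0,-150,0.2, 0,0,0,-120,0,-150,0.2, 0,0,0,-120,0,-150,0.2, 0,0,0,-120,0,-150,0.2]'
python3 - <<'E'
from h import *
np.set_printoptions(precision=1,suppress=True)
shot("wrist","w4.png"); im,C=shot("top"); s,_=shot("side","s2.png")
cv2.imwrite("pics/both.png",np.hstack([cv2.resize(im[190:290,100:240],(390,279)),cv2.resize(im[150:250,360:500],(390,279))])[:,:,::-1])
E
```

```text
t: 12.3
tool_pos: [415.0, -229.6, 285.4]
orientation: [[0.971, 0.238, 0.002], [0.238, -0.971, -0.001], [0.002, 0.001, -1.0]]
force: [0.3, -0.3, -0.4]
grip_width: 55.7
grasp_force: 0.0
```

View pics/w4.png

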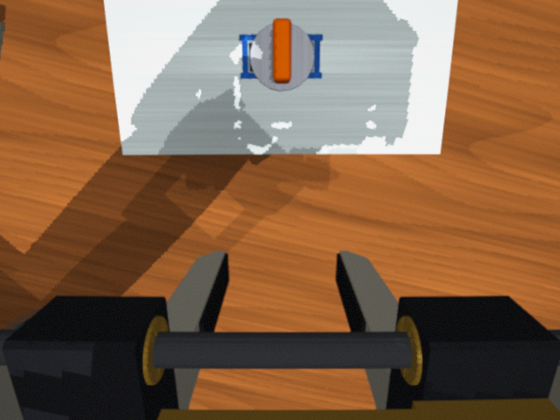

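View pics/s2.png

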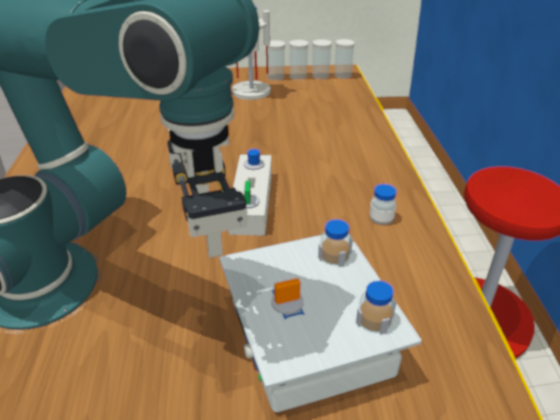

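The wrist view shows the pin flat on the tray with its wing at (282,50), square across the slot and centred on it. The side view shows it upright, the green and blue pins still in the rack, and the gripper clear.

```bash
python3 -c "
from station import sign_off
print(sign_off())"
```

```text
the job is handed in; nothing more can be done
None
```

The orange pin is locked in the shaker tray, flange down and wing square across the slot; I let go and handed the job in at about 12.5 s, with the green and blue pins still in the rack.

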